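# Push a freshly painted block into the roller drying lane

### The job

The two long sides of the wood block have just been painted red and are still wet. With your fingertips on its bare wood only, push it end-first off the white board, where it lies askew, and straight down the roller lane until the red spring catch has popped up behind it and the block rests against the catch, then back away. Never let the wet sides touch your fingers or the block touch either green rail, do not lift the block, and leave the other things on the bench where they are.

Things in the scene. Friction and masses are not known exactly. Their poses are not given: they have to be found in the camera images.
- lane: bench-top roller lane, fixed; origin on the bench top (z = 0) below the mouth of the guide rails, on the centre line; x points down the lane (push direction), y across, z up. Free-running rollers, 75 mm long, top 30 mm above the bench, reach from lane x = 2 to 207 mm; an aluminium end block stands at x = 222 to 244 mm, 62 mm high
- infeed_center (a point): centre of the top of the lane's slick white infeed board, where the block starts: 30 mm above the bench, at lane x = -101 mm; the board is 197 mm long (lane x = -200 to -3 mm) and 149 mm wide; its friction with the block is low, about 0.18
- rail_far: green guide rail on the lane's +y side (away from the robot): origin and axes as the lane's; inner face at y = +38 mm from x = 0 to 222 mm; before the mouth (x = -31 to 0 mm) flared outward by 8 mm; it spans 31 to 46 mm above the bench (top 16 mm above the rollers)
- rail_near: green guide rail on the lane's -y side (towards the robot), the mirror image: inner face at y = -38 mm
- block: softwood block, 115 mm long (its x axis; roughly along the lane), 58 mm wide over the paint (y), 40 mm high, 0.14 to 0.25 kg; origin at the centre of its underside; loose on the white board, askew and off centre. Ends and top are bare dry wood; its top is 70 mm above the bench, so 24 mm of its end shows above the rails. Slides easily on the board, slips sideways less easily on the rollers
- block_center (a point): centre of the block, half-way up (20 mm above its underside)
- paint_far: the wet red coat on the block's +y long side, 113 x 1.5 x 37 mm; origin and axes as the block's
- paint_near: the wet red coat on the block's -y long side, likewise
- catch (a joint): red spring catch on the lane's centre line, 20 mm wide, between the rollers: pivot at lane x = 62 mm, tip at x = 85 mm. 0 rad = up, tip 8 mm above the rollers (lower than the rails); the block passing over presses it down (about 0.4 rad, under 1 N), and it springs up once the block's trailing end has passed the tip
- catch_tip (a point): the upper downstream edge of the catch when it is up, fixed to the lane at lane x = 85 mm, 38 mm above the bench
- buffer (a joint): spring buffer with black rubber face (52 x 22 mm) at the lane's end: 0 m = out, face at lane x = 194 mm; grows as it is pressed in, to 0.020 m at the stop (0.6 N at 0, 3.6 N at the stop). Block resting against the catch: about 0.006 m; push on to about 0.012 m and the buffer then returns the block on to the catch
- brush: paint brush with red handle, 200 x 56 x 16 mm, lying beside the lane on the robot's side; bystander
- masking_tape: roll of masking tape, 104 mm across, 25 mm high, lying beside the lane on the far side; bystander
- driver: red screwdriver, 242 mm long, lying beyond the lane's end; bystander
- jar: brown jar of screws with grey lid, 70 mm across, 95 mm high, to the left; bystander
- tape: yellow tape measure, 38 x 87 x 66 mm, to the left; bystander
There are look-alikes about, which are no part of the job. There is more than one size of the block; the one meant has the size given above.

How it is judged:
On the way:
1. the block is pushed between the rails over the catch, which dips under it (x of block_center in the frame of lane above 0.05 m and value of joint catch above 0.15 rad), for 0.05 s.
At the end, for the whole second after the job is handed in: The block lies flat and at rest between the rails (tilt under 0.06 rad), its centre 138 to 148 mm down the lane and within 10 mm of the centre line, its length along the lane within 0.15 rad; the catch is up behind it (under 0.12 rad) and the buffer is pressed in by more than 2 mm (x of block_center in the frame of lane between 0.138 and 0.148 m and y of block_center in the frame of lane between -0.01 and 0.01 m and angle between the x axis of block and the x axis of lane, either way round below 0.15 rad and angle between block's own z axis and vertical below 0.06 rad and value of joint catch below 0.12 rad and value of joint buffer above 0.002 m and linear speed of block below 0.01 m/s); the robot touches nothing.
It fails at once if a wet painted side touched something (fingers, arm, rail or any other thing) with more than 0.3 N (contact force between any of paint_far, paint_near and anything else above 0.3 N).
It fails at once if the block touched a guide rail with more than 0.3 N (contact force between block and rail_far above 0.3 N or contact force between block and rail_near above 0.3 N).
It fails at once if the block was lifted (its centre more than 12 mm above its place on the board) or tipped by more than 0.2 rad (height (world z) of block_center above 0.062 m or angle between block's own z axis and vertical above 0.2 rad).
It fails at once if another thing on the bench was moved by more than 20 mm (distance of any of brush, masking_tape, driver, jar, tape from where it was at the start of the episode above 0.02 m).
It also fails if it takes over 72 s, if anything falls off the work surface, if the arm or the gripper's body presses on something with over 40 N, if the wrist force passes 120 N, or if a joint passes its speed limit or range.

### The arm

A 6-joint arm with a two-finger parallel gripper is mounted at the origin on a cart in front of the work surface, level with it; the furniture and walls round the work are solid. World frame = base frame: x ahead of the robot, y to its left, z up, the work surface at z = 0. Lengths are in m, angles in rad, forces in N, time in s.
With the tool pointing down it reaches from about 0.25 to 0.775 m from the base axis. Payload 4 kg.
Tool frame: the origin (TCP) lies at the very end of the fingers, on their centre line; the grasp point (between the pads) lies 19 mm behind it (robot.pinch_z is the distance from the TCP to the grasp point, in m); z points along the fingers, y is the line along which they close (so a half turn about z gives the same grasp; the last joint's range is limited). The gripper opens to 94 mm and grips with 3 to 60 N. Pads are 16 mm wide; open, the fingers measure 119 mm over their backs; the gripper's body (75 mm by 177 mm) begins 78 mm behind the grasp point.
Start: joints at [1.235, 0.087, 1.371, -0, 1.684, -0.103], TCP at [0.127, 0.535, 0.17] pointing down, gripper open.
Joint ranges: [-3.1, 3.1], [-0.76, 2.03], [0.27, 2.55], [-1.08, 4.22], [0.17, 2.65], [-2.57, 2.57]. Speed limits (rad/s): [2.79, 2.79, 3.14, 3.14, 3.14, 3.14].

### API

Orientations are given as [roll, pitch, yaw] about the fixed x, y, z axes, in that order (R = Rz(yaw) Ry(pitch) Rx(roll)).
In Python, from bench import robot gives the robot as it stands.
- The arm moves only by the tool arm_command, never from a script. Its argument "targets" is one flat list of numbers, 7 for each row, row after row: the turn, a rotation vector about the tool's x, y, z in degrees, then the shift along the tool's x, y, z in mm, then the closure, from -1 (fully open) to 1 (shut). In form: [ax, ay, az, x, y, z, hand, ax, ay, az, x, y, z, hand, ...]. A call has 1 to 20 rows; each row is the pose to reach, as a shift and turn from the pose commanded when the call began, along the tool's axes at that moment; what a row does not reach only later rows make up. A row lasts 1/10 s, in which the tool goes at most 50 mm and 8.59 degrees, less where a joint would pass 70% of its speed; a pose out of reach is approached as far as the arm can. A call with a gripper value outside its range is refused whole. The fingers move at their own pace and stop on an object; the grip force is fixed at half the most. Time passes only in rows, so rows that repeat a pose let the fingers close. It gives the time, the measured TCP pose, the force, the opening and the grip force at its end, in the units of the state.
- robot.get_obs(): the state, without advancing time (a new reading comes with each control period).
- robot.snapshot(name): name is "scene" or "top" or "wrist"; returns a dict with "color" (384x512x3 uint8, red, green, blue), "range_z" (384x512 float32, m along the optical axis (not along the pixel's ray), 0 where there is no reading), "fx", "fy", "cx", "cy" (pixels), "T" (4x4, takes a point from camera to world coordinates); the wrist camera has in their place "T_tool_cam" (4x4, takes a point from camera to tool coordinates, whose origin is the TCP and whose axes are the flange's). Camera axes: x right, y down, z forward; pixel columns grow to the right and rows downward; lengths in m; the calibration is good to about 2 mm. A picture is of the moment at which its call begins: read the wrist's pose just before it.
- robot.close_job(): hands the job in; it is judged then, once.
The state is a dict: "time": time; "joint_positions": joint angles; "qvel": joint speeds; "joint_torque": joint torques, N m; "tool_pos": TCP position; "ee_rot": TCP orientation; "wrist_force": force on the tool from outside, world axes, zero at the start; "wrist_torque": the same for the moment, N m; "width": finger opening in m; "finger_force": force on a finger pad.
Only numpy, scipy, OpenCV 4.12 (cv2) and the standard library are available. Lean on these libraries where they do the work, as an engineer would, in place of code of your own. Each camera call takes 0.05 s, during which the arm holds its last target. There are 200 camera calls.

## Working session

There is one attempt and no reset: what is moved stays moved. The work goes in short steps, Python scripts to look and compute and a tool call to move; the robot and the scene stay as the last step left them, time stands still between calls to the robot, and variables do not carry over. Pictures are saved under pics/ and viewed, at most 10 in all, crops included, and the job is handed in when it is done.

Besides the shell and the picture viewer there is one more tool, called after "Request:" as name(argument=value, ...) on one line, values as JSON. arm_command: Moves the arm, as the interface text tells. Its arguments: {"type":"object","properties":{"targets":{"type":"array"}},"required":["targets"]}

```bash
mkdir -p pics
python3 - <<'E'
from bench import robot
import cv2,numpy as np,pickle
o=robot.get_obs();print(o)
for n in("top","scene"):
    s=robot.snapshot(n);pickle.dump(s,open(n+'.pkl','wb'));cv2.imwrite(f'pics/{n}0.png',s["color"][:,:,::-1]);print(n,s["fx"],s["cx"],s["cy"],s["T"])
E
```

```text
{'time': 0.0, 'joint_positions': array([ 1.23490189e+00,  8.79166843e-02,  1.37226090e+00,  2.92649388e-06,
        1.68359817e+00, -1.03094304e-01]), 'qvel': array([ 9.87131287e-04,  1.60538951e-03,  2.32248911e-04,  1.04288110e-04,
       -7.25918402e-04, -5.84407636e-05]), 'joint_torque': array([-7.36386482e-05, -3.40181458e+01, -3.02424395e+01,  7.18065212e-02,
        3.31335270e-02, -1.59034566e-04]), 'tool_pos': array([0.1266772 , 0.53456226, 0.16912184]), 'ee_rot': array([-3.13942144e+00, -2.27560012e-04,  2.90879260e+00]), 'wrist_force': array([ 0.38760623, -0.6111022 ,  0.02101685]), 'wrist_torque': array([ 0.01099181,  0.00167875, -0.01046957]), 'finger_force': 0.0, 'width': 0.09402520105608922}
top 450.8553825438235 262.49251582647554 199.4374073092654 [[ 0.00494349 -0.98686213  0.16148901  0.31926918]
 [-0.99996771 -0.00590159 -0.00545378  0.06489191]
 [ 0.00633517 -0.16145684 -0.98685944  1.63413395]
 [ 0.          0.          0.          1.        ]]
scene 359.2550587818302 263.1804925276093 194.57944622849297 [[ 0.82555149 -0.23521963  0.51296829 -0.05632707]
 [-0.56399601 -0.37501891  0.73571007 -0.8059754 ]
 [ 0.01931936 -0.89667862 -0.44226035  0.59170672]
 [ 0.          0.          0.          1.        ]]
```

View pics/top0.png

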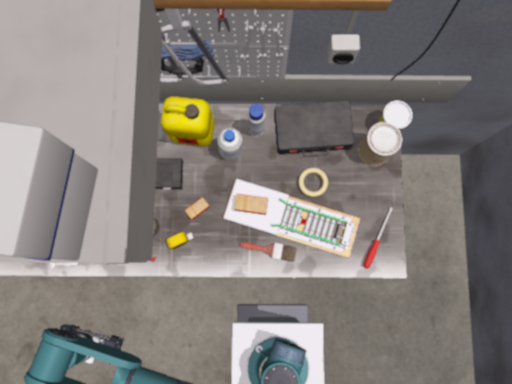

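View pics/scene0.png

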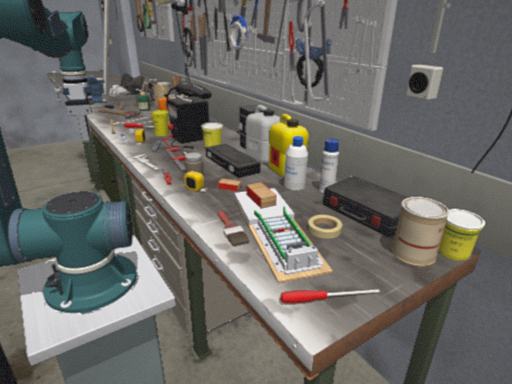

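The top view shows the lane running right and slightly toward the robot: the board is at (225–290, 180–225), the block at (251,204), the rails at (275–350, 200–245), the brush at (270,250), the masking tape at (313,181) and the smaller decoy block at (197,208). I'll get coarse poses from this, then take a wrist view.

```bash
cat > h.py <<'E'
import numpy as np,cv2
from scipy.spatial.transform import Rotation as R
def pts(s,T=None):
    T=s["T"] if T is None else T
    z=s["range_z"];v,u=np.mgrid[:z.shape[0],:z.shape[1]]
    p=np.stack([(u-s["cx"])/s["fx"]*z,(v-s["cy"])/s["fy"]*z,z],-1)
    return p@T[:3,:3].T+T[:3,3]
def wristT(o,s):
    T=np.eye(4);T[:3,:3]=R.from_euler('xyz',o["ee_rot"]).as_matrix();T[:3,3]=o["tool_pos"];return T@s["T_tool_cam"]
E
python3 - <<'E'
import pickle;from h import *
s=pickle.load(open('top.pkl','rb'));P=pts(s);c=s["color"].astype(int);hsv=cv2.cvtColor(s["color"],cv2.COLOR_RGB2HSV)
m=np.zeros(c.shape[:2],bool);m[170:262,215:365]=1
g=m&(hsv[...,0]>50)&(hsv[...,0]<90)&(hsv[...,1]>100)
q=P[g];print("green",len(q),q.mean(0),cv2.minAreaRect((q[:,:2]*1000).astype(np.float32)))
w=np.zeros_like(m);w[190:217,230:270]=1
b=w&(P[...,2]>.06)&(P[...,2]<.08);q=P[b];print("block",len(q),q.mean(0),cv2.minAreaRect((q[:,:2]*1000).astype(np.float32)))
for u,v in[(251,204),(235,215),(230,200),(197,208),(283,252),(313,170),(372,255)]:print(u,v,P[v,u])
E
```

```text
green 66 [ 0.49521296 -0.12200131  0.04598235] ((494.75323486328125, -118.23603057861328), (215.37030029296875, 86.05720520019531), 72.8542709350586)
block 537 [0.56115936 0.09757588 0.06975681] ((561.882080078125, 97.59719848632812), (115.19570922851562, 59.14177703857422), 82.94720458984375)
251 204 [0.55931229 0.09656888 0.06638456]
235 215 [0.52447678 0.15419038 0.03148319]
230 200 [0.57936554 0.17323218 0.02783246]
197 208 [0.54991942 0.29174808 0.02502856]
283 252 [ 0.39452618 -0.01837229  0.01260095]
313 170 [ 0.69354978 -0.12861438  0.02182671]
372 255 [ 0.38499718 -0.33369725  0.02541837]
```

```bash
cat >> h.py <<'E'
def delta(o,pos,yaw):
    A=R.from_euler('xyz',o["ee_rot"]);B=R.from_euler('xyz',[np.pi,0,yaw])
    print("rot",np.round((A.inv()*B).as_rotvec(degrees=True),2),"shift",np.round(A.inv().apply(np.array(pos)-o["tool_pos"])*1000,1))
E
python3 - <<'E'
from bench import robot
from h import *
o=robot.get_obs();s=robot.snapshot("wrist");print(s["T_tool_cam"],s["fx"])
delta(o,[.55,.04,.36],np.radians(72.8))
E
```

```text
[[ 1.81794170e-04 -9.60114649e-01 -2.79606560e-01  8.14624172e-02]
 [ 9.99999948e-01  1.00352214e-04  3.05588430e-04 -3.68440318e-04]
 [-2.65340791e-04 -2.79606601e-01  9.60114617e-01 -2.13403696e-01]
 [ 0.00000000e+00  0.00000000e+00  0.00000000e+00  1.00000000e+00]] 265.74061597166184
rot [-1.000e-01  9.000e-02  9.386e+01] shift [-525.9 -384.  -190.1]
```

Request:
arm_command(targets=[0, 0, 0, 0, 0, -100, 0.3, 0, 0, 0, 0, 0, -190, 0.3, 0, 0, 0, 0, 0, -190, 0.3, 0, 0, 0, 0, 0, -190, 0.3, 0, 0, 94, -526, -384, -190, 0.3, 0, 0, 94, -526, -384, -190, 0.3, 0, 0, 94, -526, -384, -190, 0.3, 0, 0, 94, -526, -384, -190, 0.3, 0, 0, 94, -526, -384, -190, 0.3, 0, 0, 94, -526, -384, -190, 0.3, 0, 0, 94, -526, -384, -190, 0.3, 0, 0, 94, -526, -384, -190, 0.3, 0, 0, 94, -526, -384, -190, 0.3, 0, 0, 94, -526, -384, -190, 0.3, 0, 0, 94, -526, -384, -190, 0.3, 0, 0, 94, -526, -384, -190, 0.3, 0, 0, 94, -526, -384, -190, 0.3, 0, 0, 94, -526, -384, -190, 0.3, 0, 0, 94, -526, -384, -190, 0.3, 0, 0, 94, -526, -384, -190, 0.3])

```text
time: 2.15
tool_pos: [0.5496, 0.041, 0.3606]
ee_rot: [-3.142, -0.001, 1.269]
wrist_force: [-0.5, -0.7, 0.7]
width: 0.0331
finger_force: 0.0
```

Run:
```python
from bench import robot
from h import *
import pickle
o=robot.get_obs();s=robot.snapshot("wrist");pickle.dump((o,s),open('w1.pkl','wb'));cv2.imwrite('pics/w1.png',s["color"][:,:,::-1]);print(o["tool_pos"],o["ee_rot"],o["width"],o["wrist_force"],o["time"])
```

```text
[0.54959881 0.04095447 0.36057661] [-3.14150894e+00 -5.19384411e-04  1.26914606e+00] 0.03307256113990534 [-0.50969862 -0.67000757  0.74510379] 2.15
```

View pics/w1.png

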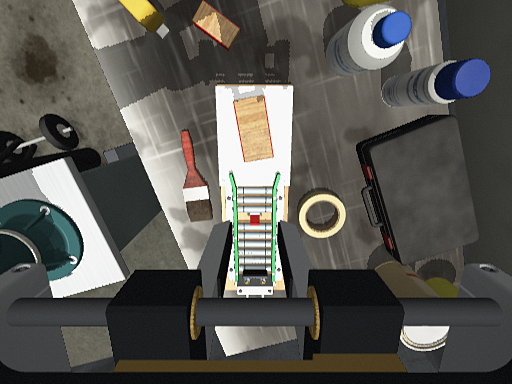

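The wrist view shows the block top at (254,128), the green rails at u≈235/278 with the mouth at v≈180, the catch at (255,219) and the brush at (195,180). Next I'll fit the lane frame and the block pose.

```bash
cat >> h.py <<'E'
def lane_fit(o,s):
    P=pts(s,wristT(o,s));h=cv2.cvtColor(s["color"],cv2.COLOR_RGB2HSV)
    g=(h[...,0]>50)&(h[...,0]<90)&(h[...,1]>110)&(P[...,2]>.035)&(P[...,2]<.055)
    g[:,:225]=0;g[:,295:]=0;g[270:]=0
    return P,h,g
def rect(P,m):
    q=(P[m][:,:2]*1000).astype(np.float32);return cv2.minAreaRect(q),len(q),P[m].mean(0)
E
python3 - <<'E'
import pickle;from h import *
o,s=pickle.load(open('w1.pkl','rb'));P,h,g=lane_fit(o,s)
print("rails",rect(P,g))
d=np.array([-.2952,-.9554]);n=np.array([.9554,-.2952])
q=P[g];a=q[:,:2]@d;b=q[:,:2]@n
print("along",a.min(),a.max(),"across",b.min(),b.max())
for lo in np.arange(a.min(),a.max(),.03):
    k=(a>=lo)&(a<lo+.03);m=np.median(b)
    L,H=b[k&(b<m)],b[k&(b>m)]
    print(round(lo,3),[np.round([x.min(),np.median(x),x.max()],4) if len(x) else None for x in(L,H)])
W=np.zeros_like(g);W[80:175,215:295]=1
bm=W&(P[...,2]>.062)&(P[...,2]<.08);print("block",rect(P,bm));print(cv2.boxPoints(rect(P,bm)[0]))
wm=np.zeros_like(g);wm[80:200,205:300]=1
wb=wm&(h[...,1]<40)&(h[...,2]>200)&(abs(P[...,2]-.03)<.006);print("board",rect(P,wb))
r=np.zeros_like(g);r[205:232,243:268]=1
r&=((h[...,0]<8)|(h[...,0]>172))&(h[...,1]>150);print("catch",rect(P,r))
E
```

```text
rails (((506.660400390625, -94.40935516357422), (219.30230712890625, 102.51136779785156), 72.7898941040039), 591, array([ 0.50934453, -0.08817178,  0.0447374 ]))
along -0.16904740541585198 0.05030820838321497 across 0.46075473520926163 0.5632628185688114
-0.169 [array([0.4608, 0.4671, 0.4729]), array([0.5513, 0.5573, 0.5633])]
-0.139 [array([0.468 , 0.4709, 0.4747]), array([0.5513, 0.5535, 0.5559])]
-0.109 [array([0.4694, 0.4719, 0.4742]), array([0.5506, 0.554 , 0.5566])]
-0.079 [array([0.4688, 0.4712, 0.4737]), array([0.5506, 0.5527, 0.5571])]
-0.049 [array([0.4683, 0.4709, 0.4749]), array([0.5507, 0.5531, 0.5573])]
-0.019 [array([0.4695, 0.4721, 0.4746]), array([0.5512, 0.5536, 0.5561])]
0.011 [array([0.4689, 0.4714, 0.4739]), array([0.5517, 0.5541, 0.5566])]
0.041 [array([0.4687, 0.471 , 0.4734]), array([0.5521, 0.5545, 0.5569])]
block (((564.6508178710938, 95.00872039794922), (115.16509246826172, 57.96682357788086), 82.51033020019531), 1978, array([0.56500479, 0.09691112, 0.06910073]))
[[528.40894   41.695362]
 [585.8812    34.13953 ]
 [600.8927   148.32208 ]
 [543.4204   155.87791 ]]
board (((555.6776123046875, 62.478599548339844), (227.0654296875, 149.04229736328125), 72.9010238647461), 5264, array([0.55941164, 0.07272142, 0.02917828]))
catch (((534.2793579101562, 6.6293792724609375), (236.59385681152344, 20.063236236572266), 75.2613525390625), 94, array([ 0.50936335, -0.08657625,  0.03957557]))
```

```bash
cat >> h.py <<'E'
YAW=np.radians(72.9);D=-np.array([np.cos(YAW),np.sin(YAW)]);N=np.array([np.sin(YAW),-np.cos(YAW)]);O=np.array([.5303,-.0194])
def l2w(x,y,z): return np.r_[O+x*D+y*N,z]
def w2l(p): r=np.asarray(p)[:2]-O;return np.array([r@D,r@N])
def block(o,s,zmin=.062):
    P=pts(s,wristT(o,s));L=np.stack([(P[...,:2]-O)@D,(P[...,:2]-O)@N],-1)
    m=(P[...,2]>zmin)&(P[...,2]<.08)&(abs(L[...,1])<.05)&(L[...,0]>-.2)&(L[...,0]<.21)
    n,lab,st,c=cv2.connectedComponentsWithStats(m.astype(np.uint8));m=lab==1+np.argmax(st[1:,4])
    r=cv2.minAreaRect((L[m]*1000).astype(np.float32));return r,m.sum()
E
python3 - <<'E'
import pickle;from h import *
from bench import robot
print(block(*pickle.load(open('w1.pkl','rb'))))
o=robot.get_obs();print(w2l(o["tool_pos"]));delta(o,l2w(-.215,-.006,.12),YAW)
E
```

```text
(((-119.45159149169922, -0.8085441589355469), (115.16508483886719, 57.966827392578125), 9.610344886779785), np.int64(1978))
[-0.06366492  0.00041236]
rot [ 0.05 -0.04 -0.14] shift [151.2  -7.  241.1]
```

Request:
arm_command(targets=[0, 0, 0, 50, -7, 50, 0.75, 0, 0, 0, 100, -7, 80, 0.75, 0, 0, 0, 151, -7, 120, 0.75, 0, 0, 0, 151, -7, 170, 0.75, 0, 0, 0, 151, -7, 215, 0.75, 0, 0, 0, 151, -7, 241, 0.75, 0, 0, 0, 151, -7, 280, 0.75, 0, 0, 0, 151, -7, 300, 0.75, 0, 0, 0, 151, -7, 314, 0.75, 0, 0, 0, 151, -7, 314, 0.75, 0, 0, 0, 151, -7, 314, 0.75, 0, 0, 0, 151, -7, 314, 0.75])

```text
time: 3.4
tool_pos: [0.59, 0.187, 0.0491]
ee_rot: [3.137, -0.002, 1.269]
wrist_force: [0.1, 0.6, 0.3]
width: 0.0115
finger_force: 0.0
```

Run:
```python
from bench import robot
from h import *
o=robot.get_obs();print(w2l(o["tool_pos"]),o["tool_pos"],o["width"],o["wrist_force"]);s=robot.snapshot("wrist");cv2.imwrite('pics/w2.png',s["color"][:,:,::-1])
try: print(block(o,s))
except Exception as e: print(e)
```

```text
[-0.21487939 -0.00362792] [0.59001567 0.18704697 0.04907582] 0.011464441696350048 [0.08740936 0.57246635 0.27841094]
(((-97.31954956054688, -4.48297119140625), (39.62300109863281, 34.512413024902344), 1.5464057922363281), np.int64(1192))
```

View pics/w2.png

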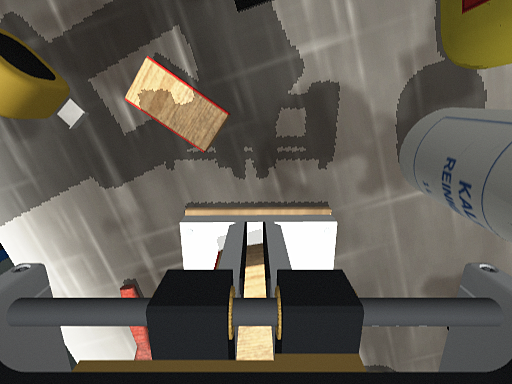

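The fingers stand behind the block over the board's rear edge at (258,225). They are about 2 mm off in y, so I'll correct that and push slowly. The +y finger touches first and squares the block.

Request:
arm_command(targets=[0, 0, 0, -4, -2.5, 3, 0.75, 0, 0, 0, -8, -2.5, 3, 0.75, 0, 0, 0, -12, -2.5, 3, 0.75, 0, 0, 0, -16, -2.5, 3, 0.75, 0, 0, 0, -19, -2.5, 3, 0.75, 0, 0, 0, -22, -2.5, 3, 0.75, 0, 0, 0, -25, -2.5, 3, 0.75, 0, 0, 0, -28, -2.5, 3, 0.75, 0, 0, 0, -31, -2.5, 3, 0.75, 0, 0, 0, -34, -2.5, 3, 0.75, 0, 0, 0, -37, -2.5, 3, 0.75, 0, 0, 0, -40, -2.5, 3, 0.75, 0, 0, 0, -43, -2.5, 3, 0.75, 0, 0, 0, -46, -2.5, 3, 0.75, 0, 0, 0, -49, -2.5, 3, 0.75, 0, 0, 0, -52, -2.5, 3, 0.75, 0, 0, 0, -55, -2.5, 3, 0.75, 0, 0, 0, -58, -2.5, 3, 0.75, 0, 0, 0, -60, -2.5, 3, 0.75, 0, 0, 0, -60, -2.5, 3, 0.75])

```text
time: 5.45
tool_pos: [0.5681, 0.1296, 0.0433]
ee_rot: [3.142, -0.0, 1.268]
wrist_force: [-0.6, -0.1, 0.2]
width: 0.0114
finger_force: 0.0
```

```bash
cat > look.py <<'E'
from bench import robot
from h import *
import sys
o=robot.get_obs();print("tcp lane",w2l(o["tool_pos"]),o["tool_pos"][2],np.degrees(o["ee_rot"][2]),o["wrist_force"],o["time"])
s=robot.snapshot("top");P=pts(s);L=np.stack([(P[...,:2]-O)@D,(P[...,:2]-O)@N],-1)
c=cv2.resize(s["color"][160:270,210:380,::-1],None,fx=4,fy=4,interpolation=cv2.INTER_CUBIC);cv2.imwrite(f'pics/{sys.argv[1]}.png',c)
E
python3 look.py t3
```

```text
tcp lane [-0.1535707  -0.00766096] 0.04328123507894393 72.64261715886231 [-0.63424016 -0.08607143  0.23793238] 5.45
```

View pics/t3.png

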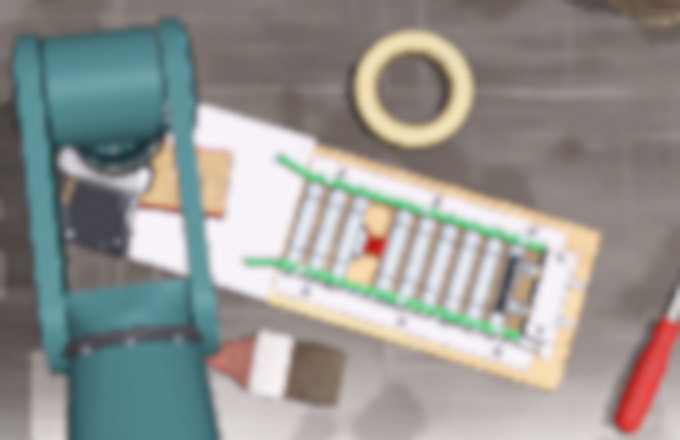

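The top view shows the block's front at (225,183) and its near red edge still tilted from the lane. The arm hides the rest, so I'll back off, rise and measure with the wrist camera.

Request:
arm_command(targets=[0, 0, 0, 10, 0, 0, 0.75, 0, 0, 0, 20, 0, 0, 0.75, 0, 0, 0, 20, 0, -50, 0.75, 0, 0, 0, 20, 0, -100, 0.75, 0, 0, 0, 20, 0, -150, 0.75, 0, 0, 0, 20, 0, -200, 0.75, 0, 0, 0, 0, 0, -250, 0.75, 0, 0, 0, -40, 0, -280, 0.75, 0, 0, 0, -40, 0, -280, 0.75, 0, 0, 0, -40, 0, -280, 0.75, 0, 0, 0, -40, 0, -280, 0.75])

```text
time: 6.6
tool_pos: [0.5561, 0.0927, 0.3211]
ee_rot: [-3.138, 0.001, 1.269]
wrist_force: [0.3, 0.4, -1.6]
width: 0.0119
finger_force: 0.0
```

```bash
cat > wl.py <<'E'
from bench import robot
from h import *
o=robot.get_obs();s=robot.snapshot("wrist");print("block",block(o,s));print("tcp",w2l(o["tool_pos"]),o["tool_pos"][2],np.degrees(o["ee_rot"]),o["time"])
P,h,g=lane_fit(o,s);q=P[g];l=np.array([w2l(p) for p in q]);k=(l[:,0]>.01)&(abs(l[:,1])<.06)
A,B=l[k&(l[:,1]<0),1],l[k&(l[:,1]>0),1];print("rails",np.median(A),np.median(B),k.sum(),l[abs(l[:,1])<.06,0].min())
E
python3 wl.py
```

```text
block (((-119.38199615478516, -0.8157386779785156), (115.60668182373047, 58.06768035888672), 9.542644500732422), np.int64(2123))
tcp [-0.1147515  -0.00833757] 0.32106654999396855 [-1.79808821e+02  2.88336427e-02  7.27188547e+01] 6.6
rails nan 0.04324024987034285 5 -0.030960424852638804
  return _methods._mean(a, axis=axis, dtype=dtype,
  ret = ret.dtype.type(ret / rcount)
```

The block hasn't moved, although the reported TCP went about 20 mm past its rear face with no force. I need to find out why before pushing again, so I'll check the fingertip geometry against the wrist depth.

Run:
```python
from bench import robot
from h import *
o=robot.get_obs();s=robot.snapshot("wrist");Q=pts(s,s["T_tool_cam"])
print(o["time"],o["joint_positions"],o["tool_pos"],o["width"])
z=s["range_z"];m=(z>0)&(Q[...,2]>-.12)&(Q[...,2]<.03)&(abs(Q[...,0])<.05)&(abs(Q[...,1])<.07)
v,u=np.nonzero(m);print(len(v),v.min(),v.max(),u.min(),u.max(),Q[m].min(0),Q[m].max(0))
for vv in range(205,300,8):
    k=m[vv];print(vv,np.nonzero(k)[0][[0,-1]] if k.any() else None,np.round(Q[vv][k][:: max(1,k.sum()//6)],3).tolist() if k.any() else '')
P=pts(s,wristT(o,s));print("bg",P[250,160],z[250,256],z[225,256])
cv2.imwrite('pics/w4.png',s["color"][:,:,::-1])
```

```text
6.65 [6.44543859e-02 1.44185739e-01 1.01164152e+00 6.29197651e-04
 1.99039935e+00 3.65951025e-01] [0.55588293 0.09281873 0.32045675] 0.01187612052980096
2741 220 328 218 291 [-0.01022019 -0.01787201 -0.11993308] [ 0.01012329  0.01856912 -0.03359854]
205 None 
213 None 
221 [240 269] [[0.008, -0.01, -0.035], [0.009, -0.009, -0.036], [0.009, -0.009, -0.037], [0.009, -0.008, -0.036], [0.009, -0.007, -0.037], [0.009, 0.008, -0.036], [0.009, 0.009, -0.036], [0.009, 0.009, -0.036], [0.009, 0.01, -0.036], [0.008, 0.011, -0.035]]
229 [228 281] [[0.009, -0.017, -0.051], [0.009, -0.013, -0.051], [0.009, -0.009, -0.05], [0.006, -0.006, -0.043], [0.009, 0.009, -0.05], [0.009, 0.013, -0.05], [0.009, 0.017, -0.05]]
237 [226 283] [[0.008, -0.018, -0.061], [0.009, -0.014, -0.062], [0.009, -0.01, -0.062], [0.007, -0.006, -0.058], [0.009, 0.008, -0.062], [0.008, 0.012, -0.061], [0.009, 0.016, -0.062]]
245 [224 284] [[0.009, -0.018, -0.072], [0.009, -0.013, -0.073], [0.009, -0.009, -0.073], [0.005, -0.006, -0.065], [0.009, 0.008, -0.074], [0.009, 0.012, -0.073], [0.009, 0.016, -0.073]]
253 [222 287] [[
[... 383 characters left out ...]
0.098], [0.009, -0.009, -0.098], [-0.001, 0.006, -0.083], [0.009, 0.01, -0.098], [0.009, 0.014, -0.099]]
277 [233 276] [[0.009, -0.01, -0.105], [0.009, -0.008, -0.105], [0.008, -0.006, -0.103], [-0.006, 0.006, -0.083], [0.007, 0.007, -0.103], [0.009, 0.009, -0.106]]
285 [233 276] [[0.009, -0.009, -0.111], [0.009, -0.008, -0.112], [0.004, -0.007, -0.104], [0.004, -0.006, -0.105], [0.003, 0.006, -0.103], [0.004, 0.008, -0.104], [0.009, 0.009, -0.112], [0.009, 0.01, -0.112]]
293 [235 274] [[0.01, -0.008, -0.117], [0.005, -0.007, -0.112], [-0.001, -0.006, -0.104], [-0.005, 0.006, -0.098], [-0.0, 0.007, -0.105], [0.008, 0.008, -0.116]]
bg [-0.13913341 -0.3580359  -0.79203062] 0.5606431 0.56537473
```

View pics/w4.png

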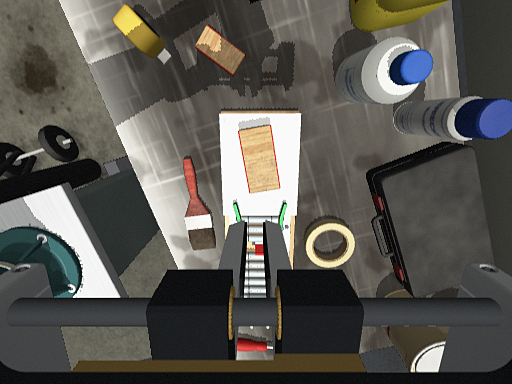

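The cause shows in the depth image: the visible fingertips end about 34 mm short of the reported TCP (tool z ≈ -0.034, tip at v≈220). At reported z = 0.043 the tips were therefore really about 7 mm above the block. I'll allow for that and go down to reported z ≈ 0.009, which puts the true tip at about 0.043.

Request:
arm_command(targets=[0, 0, 0, 50, 2, 20, 0.75, 0, 0, 0, 99, 2, 50, 0.75, 0, 0, 0, 99, 2, 100, 0.75, 0, 0, 0, 99, 2, 150, 0.75, 0, 0, 0, 99, 2, 200, 0.75, 0, 0, 0, 99, 2, 240, 0.75, 0, 0, 0, 99, 2, 270, 0.75, 0, 0, 0, 99, 2, 290, 0.75, 0, 0, 0, 99, 2, 300, 0.75, 0, 0, 0, 99, 2, 306, 0.75, 0, 0, 0, 99, 2, 311, 0.75, 0, 0, 0, 99, 2, 313, 0.75, 0, 0, 0, 99, 2, 313, 0.75, 0, 0, 0, 99, 2, 313, 0.75])

```text
time: 8.1
tool_pos: [0.5884, 0.1858, 0.0114]
ee_rot: [3.14, -0.001, 1.268]
wrist_force: [-0.8, 0.9, 0.1]
width: 0.0116
finger_force: 0.0
```

Run:
```python
from bench import robot
from h import *
o=robot.get_obs();s=robot.snapshot("wrist");Q=pts(s,s["T_tool_cam"]);P=pts(s,wristT(o,s))
print(w2l(o["tool_pos"]),o["tool_pos"][2],o["wrist_force"],np.degrees(o["ee_rot"]))
for v in range(214,232,2):
    k=(abs(Q[v,:,0])<.02)&(abs(Q[v,:,1])<.03)&(Q[v,:,2]<-.02)&(Q[v,:,1]>0)
    if k.any(): print(v,np.round([P[v][k][:,2].min(),Q[v][k][:,1].min(),Q[v][k][:,1].max(),Q[v][k][:,0].max()],4))
for u in(200,310):
  for v in(224,235): print(u,v,w2l(P[v,u]),P[v,u,2])
```

```text
[-0.21318788 -0.00479767] 0.01139766755570936 [-0.81172751  0.89847314  0.05662196] [ 1.79903340e+02 -6.17172939e-02  7.26571874e+01]
220 [0.0449 0.0079 0.0086 0.0087]
222 [0.0458 0.0065 0.0128 0.0095]
224 [0.0488 0.0064 0.0159 0.0092]
226 [0.0527 0.0062 0.0178 0.0095]
228 [0.0546 0.0062 0.0175 0.0095]
230 [0.055  0.0062 0.0178 0.0095]
200 224 [-0.20351504 -0.05235381] 0.008490938465083003
200 235 [-0.19980711 -0.04973491] 0.023048021219958498
310 224 [-0.2031443  0.0441371] 0.008672865313545053
310 235 [-0.19919699  0.0415241 ] 0.022662600810862576
```

Request:
arm_command(targets=[0, 0, 0, -7, -1, 1, 0.75, 0, 0, 0, -14, -1, 1, 0.75, 0, 0, 0, -20, -1, 1, 0.75, 0, 0, 0, -23, -1, 1, 0.75, 0, 0, 0, -26, -1, 1, 0.75, 0, 0, 0, -29, -1, 1, 0.75, 0, 0, 0, -32, -1, 1, 0.75, 0, 0, 0, -35, -1, 1, 0.75, 0, 0, 0, -38, -1, 1, 0.75, 0, 0, 0, -41, -1, 1, 0.75, 0, 0, 0, -44, -1, 1, 0.75, 0, 0, 0, -47, -1, 1, 0.75, 0, 0, 0, -50, -1, 1, 0.75, 0, 0, 0, -53, -1, 1, 0.75, 0, 0, 0, -56, -1, 1, 0.75, 0, 0, 0, -59, -1, 1, 0.75, 0, 0, 0, -59, -1, 1, 0.75])

```text
time: 9.85
tool_pos: [0.5689, 0.129, 0.0092]
ee_rot: [-3.141, 0.001, 1.268]
wrist_force: [-0.4, 0.4, 0.5]
width: 0.0118
finger_force: 0.0
```

Request:
arm_command(targets=[0, 0, 0, 10, 0, 0, 0.75, 0, 0, 0, 20, 0, 0, 0.75, 0, 0, 0, 20, 0, -50, 0.75, 0, 0, 0, 20, 0, -100, 0.75, 0, 0, 0, 20, 0, -150, 0.75, 0, 0, 0, 20, 0, -200, 0.75, 0, 0, 0, 20, 0, -250, 0.75, 0, 0, 0, 20, 0, -290, 0.75, 0, 0, 0, 20, 0, -290, 0.75, 0, 0, 0, 20, 0, -290, 0.75, 0, 0, 0, 20, 0, -290, 0.75])

```text
time: 10.95
tool_pos: [0.5746, 0.1491, 0.297]
ee_rot: [-3.138, 0.002, 1.269]
wrist_force: [-0.2, -0.2, 0.4]
width: 0.0117
finger_force: 0.0
```

```bash
python3 wl.py 2>/dev/null
```

```text
block (((-84.44215393066406, -8.324161529541016), (115.08570098876953, 58.03070831298828), 2.6029317378997803), np.int64(1603))
tcp [-0.17409464 -0.00722476] 0.29695808150195957 [-1.79804813e+02  9.06097568e-02  7.26988650e+01] 10.95
rails nan nan 0 -0.39203390267978544
```

The block is now at y = -8 mm and 2.6° askew. There is plenty of time, so I'll push it back up the board from its bare front end, with a small +y component to centre and square it.

Request:
arm_command(targets=[0, 0, 0, -50, -3, 20, 0.75, 0, 0, 0, -100, -3, 50, 0.75, 0, 0, 0, -150, -3, 80, 0.75, 0, 0, 0, -170, -3, 120, 0.75, 0, 0, 0, -170, -3, 165, 0.75, 0, 0, 0, -170, -3, 200, 0.75, 0, 0, 0, -170, -3, 230, 0.75, 0, 0, 0, -170, -3, 255, 0.75, 0, 0, 0, -170, -3, 275, 0.75, 0, 0, 0, -170, -3, 285, 0.75, 0, 0, 0, -170, -3, 289, 0.75, 0, 0, 0, -170, -3, 289, 0.75, 0, 0, 0, -170, -3, 289, 0.75])

```text
time: 12.3
tool_pos: [0.5223, -0.0128, 0.0113]
ee_rot: [3.14, -0.0, 1.268]
wrist_force: [0.5, 0.0, -0.3]
width: 0.0119
finger_force: 0.0
```

Run:
```python
from bench import robot
from h import *
o=robot.get_obs();print(w2l(o["tool_pos"]),o["tool_pos"][2],o["wrist_force"],np.degrees(o["ee_rot"]),o["time"])
```

```text
[-0.00400245 -0.00955582] 0.011256256829358428 [ 0.54937929  0.04057858 -0.25633592] [ 1.79900521e+02 -2.21619653e-02  7.26631209e+01] 12.3
```

Request:
arm_command(targets=[0, 0, 0, 6, 0, 1, 0.75, 0, 0, 0, 11, 0, 1, 0.75, 0, 0, 0, 14, 0, 1, 0.75, 0, 0, 0, 17, 0.4, 1, 0.75, 0, 0, 0, 20, 0.7, 1, 0.75, 0, 0, 0, 23, 1, 1, 0.75, 0, 0, 0, 26, 1.4, 1, 0.75, 0, 0, 0, 29, 1.8, 1, 0.75, 0, 0, 0, 32, 2.1, 1, 0.75, 0, 0, 0, 35, 2.5, 1, 0.75, 0, 0, 0, 38, 2.8, 1, 0.75, 0, 0, 0, 41, 3.2, 1, 0.75, 0, 0, 0, 44, 3.5, 1, 0.75, 0, 0, 0, 47, 3.9, 1, 0.75, 0, 0, 0, 50, 4.2, 1, 0.75, 0, 0, 0, 53, 4.6, 1, 0.75, 0, 0, 0, 56, 5, 1, 0.75, 0, 0, 0, 59, 5.3, 1, 0.75, 0, 0, 0, 62, 5.7, 1, 0.75, 0, 0, 0, 65, 6, 1, 0.75])

```text
time: 14.3
tool_pos: [0.5468, 0.0478, 0.0093]
ee_rot: [3.142, -0.0, 1.268]
wrist_force: [-0.9, -1.8, 0.1]
width: 0.0116
finger_force: 0.5
```

Request:
arm_command(targets=[0, 0, 0, -10, 0, 0, 0.75, 0, 0, 0, -20, 0, 0, 0.75, 0, 0, 0, -20, 0, -50, 0.75, 0, 0, 0, -20, 0, -100, 0.75, 0, 0, 0, -20, 0, -150, 0.75, 0, 0, 0, -20, 0, -200, 0.75, 0, 0, 0, -20, 0, -250, 0.75, 0, 0, 0, -20, 0, -290, 0.75, 0, 0, 0, -20, 0, -290, 0.75, 0, 0, 0, -20, 0, -290, 0.75, 0, 0, 0, -20, 0, -290, 0.75])

```text
time: 15.4
tool_pos: [0.54, 0.028, 0.2972]
ee_rot: [-3.138, 0.001, 1.268]
wrist_force: [-1.2, -0.5, -0.9]
width: 0.0114
finger_force: 0.0
```

```bash
python3 wl.py 2>/dev/null
```

```text
block (((-135.83334350585938, -0.16940879821777344), (57.96150588989258, 112.76229095458984), 89.817138671875), np.int64(2738))
tcp [-0.04812797 -0.00469959] 0.29718805597368303 [-1.79806547e+02  4.44212949e-02  7.26256373e+01] 15.4
rails -0.040511666488570824 0.04113201714960118 201 -0.03134728214072195
```

Centred to within 1 mm and square. Now I'll go behind it for the straight push.

Request:
arm_command(targets=[0, 0, 0, 50, 4, 10, 0.75, 0, 0, 0, 100, 4, 20, 0.75, 0, 0, 0, 150, 4, 40, 0.75, 0, 0, 0, 168, 4, 80, 0.75, 0, 0, 0, 168, 4, 130, 0.75, 0, 0, 0, 168, 4, 180, 0.75, 0, 0, 0, 168, 4, 220, 0.75, 0, 0, 0, 168, 4, 250, 0.75, 0, 0, 0, 168, 4, 270, 0.75, 0, 0, 0, 168, 4, 283, 0.75, 0, 0, 0, 168, 4, 290, 0.75, 0, 0, 0, 168, 4, 290, 0.75, 0, 0, 0, 168, 4, 290, 0.75])

```text
time: 16.75
tool_pos: [0.5953, 0.1878, 0.0104]
ee_rot: [3.14, -0.001, 1.268]
wrist_force: [-0.3, -0.4, -0.2]
width: 0.012
finger_force: 0.0
```

Run:
```python
from bench import robot
from h import *
o=robot.get_obs();print(w2l(o["tool_pos"]),o["tool_pos"][2],o["wrist_force"],np.degrees(o["ee_rot"]),o["time"])
```

```text
[-0.21718601  0.00122518] 0.01035462896179365 [-0.30906581 -0.44996143 -0.17376228] [ 1.79910852e+02 -5.72824308e-02  7.26646119e+01] 16.75
```

Request:
arm_command(targets=[0, 0, 0, -5, 0, 1, 0.75, 0, 0, 0, -9, 0, 1, 0.75, 0, 0, 0, -12, 0, 1, 0.75, 0, 0, 0, -15, 0, 1, 0.75, 0, 0, 0, -19, 0, 1, 0.75, 0, 0, 0, -24, 0, 1, 0.75, 0, 0, 0, -29, 0, 1, 0.75, 0, 0, 0, -34, 0, 1, 0.75, 0, 0, 0, -39, 0, 1, 0.75, 0, 0, 0, -44, 0, 1, 0.75, 0, 0, 0, -49, 0, 1, 0.75, 0, 0, 0, -54, 0, 1, 0.75, 0, 0, 0, -59, 0, 1, 0.75, 0, 0, 0, -64, 0, 1, 0.75, 0, 0, 0, -69, 0, 1, 0.75, 0, 0, 0, -74, 0, 1, 0.75, 0, 0, 0, -79, 0, 1, 0.75, 0, 0, 0, -83, 0, 1, 0.75, 0, 0, 0, -86, 0, 1, 0.75, 0, 0, 0, -88, 0, 1, 0.75])

```text
time: 18.75
tool_pos: [0.5682, 0.1034, 0.0082]
ee_rot: [-3.141, -0.0, 1.268]
wrist_force: [-0.4, 0.4, 1.6]
width: 0.012
finger_force: 0.5
```

Request:
arm_command(targets=[0, 0, 0, 10, 0, 0, 0.75, 0, 0, 0, 20, 0, 0, 0.75, 0, 0, 0, 20, 0, -50, 0.75, 0, 0, 0, 20, 0, -100, 0.75, 0, 0, 0, 20, 0, -150, 0.75, 0, 0, 0, 20, 0, -200, 0.75, 0, 0, 0, 0, 0, -250, 0.75, 0, 0, 0, -50, 0, -290, 0.75, 0, 0, 0, -80, 0, -290, 0.75, 0, 0, 0, -80, 0, -290, 0.75, 0, 0, 0, -80, 0, -290, 0.75])

```text
time: 19.85
tool_pos: [0.5448, 0.0275, 0.2986]
ee_rot: [3.141, -0.001, 1.267]
wrist_force: [-0.6, 0.1, -0.8]
width: 0.012
finger_force: 0.0
```

```bash
python3 wl.py 2>/dev/null
```

```text
block (((-60.31705856323242, -0.8648319244384766), (57.9401741027832, 114.77657318115234), 89.76634216308594), np.int64(2384))
tcp [-4.90460852e-02  7.37159083e-05] 0.2985572830992792 [ 1.79960249e+02 -4.91229376e-02  7.26136613e+01] 19.85
rails -0.04057664620849481 0.040610093782943696 193 -0.030979470117662878
```

Request:
arm_command(targets=[0, 0, 0, 50, 0, 10, 0.75, 0, 0, 0, 91, 0, 20, 0.75, 0, 0, 0, 91, 0, 60, 0.75, 0, 0, 0, 91, 0, 110, 0.75, 0, 0, 0, 91, 0, 160, 0.75, 0, 0, 0, 91, 0, 210, 0.75, 0, 0, 0, 91, 0, 250, 0.75, 0, 0, 0, 91, 0, 275, 0.75, 0, 0, 0, 91, 0, 287, 0.75, 0, 0, 0, 91, 0, 290, 0.75, 0, 0, 0, 91, 0, 290, 0.75, 0, 0, 0, 91, 0, 290, 0.75])

```text
time: 21.1
tool_pos: [0.5732, 0.1147, 0.0103]
ee_rot: [3.138, -0.002, 1.269]
wrist_force: [-0.1, 0.7, 0.6]
width: 0.012
finger_force: 0.0
```

Run:
```python
from bench import robot
from h import *
o=robot.get_obs();print(w2l(o["tool_pos"]),o["tool_pos"][2],o["wrist_force"],np.degrees(o["ee_rot"]),o["time"])
```

```text
[-0.14078615  0.00159719] 0.010297839978022048 [-0.06013473  0.71309739  0.56649893] [ 1.79810348e+02 -9.11970578e-02  7.26878316e+01] 21.1
```

Request:
arm_command(targets=[0, 0, 0, -5, 0, 0, 0.75, 0, 0, 0, -9, 0, 0, 0.75, 0, 0, 0, -12, 0, 0, 0.75, 0, 0, 0, -15, 0, 0, 0.75, 0, 0, 0, -20, 0.1, 0, 0.75, 0, 0, 0, -25, 0.1, 0, 0.75, 0, 0, 0, -30, 0.2, 0, 0.75, 0, 0, 0, -35, 0.2, 0, 0.75, 0, 0, 0, -40, 0.3, 0, 0.75, 0, 0, 0, -45, 0.3, 0, 0.75, 0, 0, 0, -50, 0.4, 0, 0.75, 0, 0, 0, -55, 0.4, 0, 0.75, 0, 0, 0, -60, 0.5, 0, 0.75, 0, 0, 0, -65, 0.5, 0, 0.75, 0, 0, 0, -70, 0.6, 0, 0.75, 0, 0, 0, -75, 0.6, 0, 0.75, 0, 0, 0, -80, 0.7, 0, 0.75, 0, 0, 0, -84, 0.7, 0, 0.75, 0, 0, 0, -87, 0.8, 0, 0.75, 0, 0, 0, -90, 0.8, 0, 0.75])

```text
time: 23.1
tool_pos: [0.5455, 0.0278, 0.0082]
ee_rot: [-3.141, -0.0, 1.268]
wrist_force: [1.1, 1.1, 0.7]
width: 0.0119
finger_force: 0.5
```

Request:
arm_command(targets=[0, 0, 0, 10, 0, 0, 0.75, 0, 0, 0, 20, 0, 0, 0.75, 0, 0, 0, 20, 0, -50, 0.75, 0, 0, 0, 20, 0, -100, 0.75, 0, 0, 0, 20, 0, -150, 0.75, 0, 0, 0, 20, 0, -200, 0.75, 0, 0, 0, 20, 0, -250, 0.75, 0, 0, 0, 20, 0, -290, 0.75, 0, 0, 0, 20, 0, -290, 0.75, 0, 0, 0, 20, 0, -290, 0.75, 0, 0, 0, 20, 0, -290, 0.75])

```text
time: 24.2
tool_pos: [0.551, 0.0476, 0.2961]
ee_rot: [-3.138, 0.001, 1.269]
wrist_force: [-0.3, 0.4, 0.0]
width: 0.0119
finger_force: 0.0
```

```bash
python3 wl.py 2>/dev/null
```

```text
block (((17.756912231445312, -1.2231597900390625), (57.72274398803711, 114.4119873046875), 88.76272583007812), np.int64(1611))
tcp [-0.07015316  0.00011552] 0.2960921923675969 [-1.79800283e+02  5.51032524e-02  7.26993430e+01] 24.2
rails -0.04107337899454366 0.041302631002803195 93 -0.03139648491394029
```

Request:
arm_command(targets=[0, 0, 0, 0, 0, 50, 0.75, 0, 0, 0, 0, 0, 100, 0.75, 0, 0, 0, 0, 0, 150, 0.75, 0, 0, 0, 0, 0, 200, 0.75, 0, 0, 0, 0, 0, 245, 0.75, 0, 0, 0, 0, 0, 275, 0.75, 0, 0, 0, 0, 0, 287, 0.75, 0, 0, 0, 0, 0, 290, 0.75, 0, 0, 0, 0, 0, 290, 0.75, 0, 0, 0, 0, 0, 290, 0.75])

```text
time: 25.25
tool_pos: [0.5533, 0.0471, 0.0105]
ee_rot: [3.138, -0.001, 1.268]
wrist_force: [0.3, -0.3, 0.8]
width: 0.0117
finger_force: 0.0
```

Request:
arm_command(targets=[0, 0, 0, -5, 0, 0, 0.75, 0, 0, 0, -10, 0, 0, 0.75, 0, 0, 0, -15, 0, 0, 0.75, 0, 0, 0, -18, 0, 0, 0.75, 0, 0, 0, -21, 0, 0, 0.75, 0, 0, 0, -25, 0, 0, 0.75, 0, 0, 0, -29, 0, 0, 0.75, 0, 0, 0, -33, 0, 0, 0.75, 0, 0, 0, -37, 0, 0, 0.75, 0, 0, 0, -41, 0.2, 0, 0.75, 0, 0, 0, -45, 0.2, 0, 0.75, 0, 0, 0, -49, 0.2, 0, 0.75, 0, 0, 0, -53, 0.3, 0, 0.75, 0, 0, 0, -57, 0.3, 0, 0.75, 0, 0, 0, -61, 0.3, 0, 0.75, 0, 0, 0, -65, 0.4, 0, 0.75, 0, 0, 0, -69, 0.4, 0, 0.75, 0, 0, 0, -73, 0.4, 0, 0.75, 0, 0, 0, -77, 0.5, 0, 0.75, 0, 0, 0, -80, 0.5, 0, 0.75])

```text
time: 27.25
tool_pos: [0.5279, -0.0298, 0.0082]
ee_rot: [-3.141, 0.0, 1.268]
wrist_force: [0.0, 0.2, -0.1]
width: 0.0118
finger_force: 0.3
```

```bash
python3 look.py t5
```

```text
tcp lane [0.01062809 0.00078706] 0.008177326844102155 72.64796414726754 [ 0.04976614  0.21992846 -0.08529217] 27.25
```

View pics/t5.png

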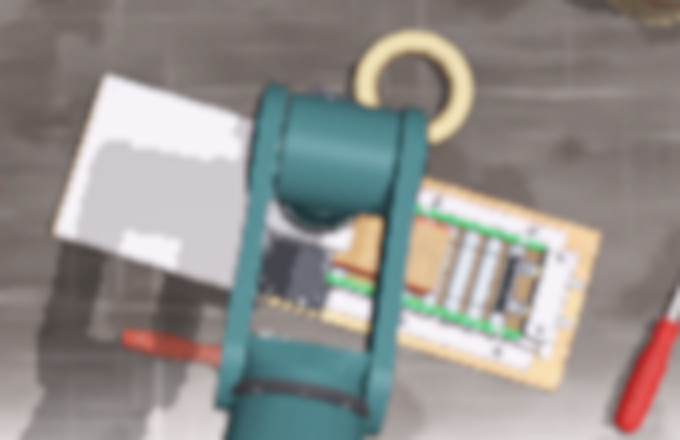

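The block's front edge at (440,258) is square in the lane with gaps to both rails. I'll carry on over the catch and into the buffer.

Request:
arm_command(targets=[0, 0, 0, -4, 0, 0, 0.75, 0, 0, 0, -8, 0, 0, 0.75, 0, 0, 0, -12, 0, 0, 0.75, 0, 0, 0, -16, 0.1, 0, 0.75, 0, 0, 0, -20, 0.1, 0, 0.75, 0, 0, 0, -24, 0.1, 0, 0.75, 0, 0, 0, -28, 0.2, 0, 0.75, 0, 0, 0, -32, 0.2, 0, 0.75, 0, 0, 0, -36, 0.2, 0, 0.75, 0, 0, 0, -40, 0.2, 0, 0.75, 0, 0, 0, -44, 0.3, 0, 0.75, 0, 0, 0, -48, 0.3, 0, 0.75, 0, 0, 0, -52, 0.3, 0, 0.75, 0, 0, 0, -56, 0.4, 0, 0.75, 0, 0, 0, -60, 0.4, 0, 0.75, 0, 0, 0, -63, 0.4, 0, 0.75, 0, 0, 0, -66, 0.4, 0, 0.75, 0, 0, 0, -69, 0.4, 0, 0.75, 0, 0, 0, -71, 0.4, 0, 0.75, 0, 0, 0, -71, 0.4, 0, 0.75])

```text
time: 29.3
tool_pos: [0.5073, -0.0974, 0.0083]
ee_rot: [-3.142, -0.0, 1.268]
wrist_force: [0.1, 3.1, 0.3]
width: 0.0118
finger_force: 1.1
```

Run:
```python
from bench import robot
from h import *
o=robot.get_obs();print(w2l(o["tool_pos"]),o["wrist_force"],D@o["wrist_force"][:2],o["time"])
```

```text
[0.08127315 0.00099135] [0.08331731 3.0899701  0.32451444] -2.9778704915210943 29.3
```

The 3 N push-back means the buffer is in by about 12–16 mm. Now I'll back away slowly.

Request:
arm_command(targets=[0, 0, 0, 2, 0, 0, 0.75, 0, 0, 0, 4, 0, 0, 0.75, 0, 0, 0, 6, 0, 0, 0.75, 0, 0, 0, 8, 0, 0, 0.75, 0, 0, 0, 10, 0, 0, 0.75, 0, 0, 0, 13, 0, 0, 0.75, 0, 0, 0, 18, 0, 0, 0.75, 0, 0, 0, 28, 0, 0, 0.75, 0, 0, 0, 30, 0, -40, 0.75, 0, 0, 0, 30, 0, -90, 0.75, 0, 0, 0, 30, 0, -140, 0.75, 0, 0, 0, 50, 0, -190, 0.75, 0, 0, 0, 90, 0, -220, 0.75, 0, 0, 0, 130, 0, -250, 0.75, 0, 0, 0, 130, 0, -250, 0.75, 0, 0, 0, 130, 0, -250, 0.75, 0, 0, 0, 130, 0, -250, 0.75])

```text
time: 31.0
tool_pos: [0.5454, 0.0263, 0.2565]
ee_rot: [-3.139, 0.001, 1.268]
wrist_force: [0.1, 0.4, -0.4]
width: 0.0118
finger_force: 0.0
```

```bash
python3 look.py t6
python3 - <<'E'
import cv2,numpy as np
from h import *
from bench import robot
s=robot.snapshot("top");P=pts(s);L=np.stack([(P[...,:2]-O)@D,(P[...,:2]-O)@N],-1)
m=(P[...,2]>.06)&(P[...,2]<.085)&(abs(L[...,1])<.045)&(L[...,0]>.05)&(L[...,0]<.215)
print(cv2.minAreaRect((L[m]*1000).astype(np.float32)),m.sum())
E
```

```text
tcp lane [-0.04812505  0.00095973] 0.2565035633187068 72.64025521067856 [ 0.09227857  0.41413181 -0.36144289] 31.0
((145.874755859375, -4.836454391479492), (59.23794937133789, 123.85334777832031), 89.04315185546875) 570
```

View pics/t6.png

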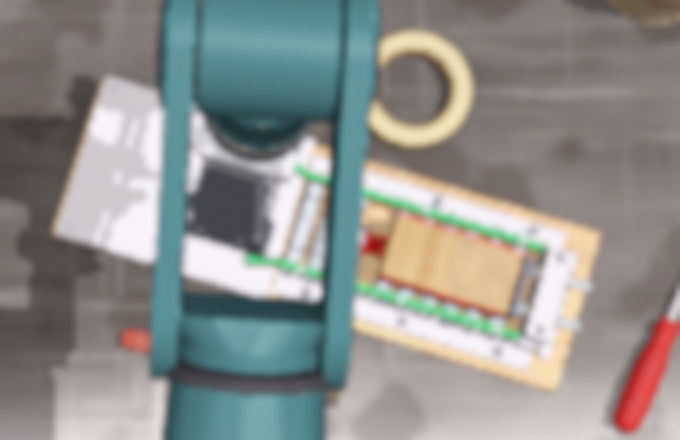

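The block lies square and clear of both rails, with the red catch showing at (373,243) just behind it. Its rear end measures at about x = 85 mm, so I'm handing in.

```bash
python3 -c "
from bench import robot
print(robot.close_job())"
```

```text
the job is handed in; nothing more can be done
None
```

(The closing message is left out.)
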